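# Drop the spent cell in the battery jar and click its cap shut

## Task

Drop the spent blue battery that stands on the desk into the battery-collection jar through its open neck. Then flip the jar's cap over onto the mouth and turn its orange grip clockwise, as for any screw cap, until it has come to its stop and its torque limiter has clicked over at least once. Leave the other things on the desk where they are.

Things in the scene. Friction and masses are not known exactly. Their poses are not given: they have to be found in the camera images.
- cell: The spent battery: a blue D-size cell with a silver band and a silver contact on top, 33 mm diameter, 61 mm tall, about 140 g, standing upright and loose on the desk, to one side of the jar. Origin: centre of its underside; z along its axis, up.
- flask: The collection jar: clear round bottle, 103 mm diameter, 155 mm long, a few small cells on its floor, held by a heavy green stand (150 x 116 mm foot) that does not move. It leans 35 degrees from vertical, mouth roughly toward the robot. Origin: centre of its bottom, about 66 mm above the desk. z: along its axis, out of the mouth; x: up-slope, away from the robot; y: level.
- mouth (a point): Centre of the jar's mouth in the plane of its rim, 155 mm up the jar's axis; axes as flask. The neck is 65 mm across outside, 57 mm inside, narrowed to 48 mm just inside the rim by two bayonet ledges; 27 mm down the shoulder widens to the body.
- cap_hinge (a point): Middle of the cap's flip hinge, fixed on the jar's neck, 46 mm up-slope (+x) of the jar's axis; axes as flask. The hinge pin runs along y. The cap plate is a grey disc, 75 mm diameter, 6 mm thick, its centre 46 mm from the pin.
- cap (a joint): Flip angle of the cap, rad: 0 shut flat on the mouth; 2.45 to 2.6 at the start: flipped open, leaning back against its stop, orange grip on the side away from the mouth. It swings freely: the plate is upright at about 2.2, balances near 1.8, and pushed on from behind past that (under 1 N) it drops fully shut.
- cap_core (a joint): Turn of the bayonet core in the cap plate, rad, positive clockwise seen from outside. Starts at -0.2 to 0.2, where its lugs enter the mouth as the cap shuts. Turns against gasket drag (0.12 N m) until the lugs meet their stop at about 0.87. There is no stop while the cap is open, so leave it unturned until it is shut.
- cap_grip (a joint): Turn of the orange grip against the core, rad, same sense; starts at 0. A one-way spring ratchet ties them: with the core at its stop the grip can be forced on clockwise, the torque rising to 0.3 or 0.4 N m until the pawl drops into the next tooth: one click per 0.39 rad. Let go part-way up a tooth, it slides back to the last click. A click may kick the core back by 0.15.
- grip_bar (a point): Top of the orange grip's bar, on the cap's axis, 45 mm above the rim when shut. z: out along the cap's axis (the jar's axis when shut); x: along the bar. The bar is 56 mm long (x), 16 mm thick (y) and stands 28 mm above a round ribbed skirt of 62 mm diameter.
- glue_stick: Bystander: standing glue stick with a blue cap and a yellow label, 28 mm diameter, 88 mm tall; origin at the centre of its underside. It and the battery stand one at the left and one at the right of the jar, either way round.
- water_bottle: Bystander: blue drinking bottle with a black cap, 75 mm diameter, 255 mm tall, at the right behind; origin at its underside.
- stapler: Bystander: red stapler, 131 mm long, 38 mm tall, nearer the robot at the right; origin at the centre of its underside.

How it is judged:
On the way, in this order (a step that is already met when the one before it is completed fails the run):
1. the battery is in the jar, below its neck (z of cell in the frame of flask between -0.005 and 0.105 m and x of cell in the frame of flask between -0.05 and 0.05 m and y of cell in the frame of flask between -0.05 and 0.05 m), for 0.2 s.
2. the cap is flipped shut on the mouth (all of step 1 and value of joint cap below 0.06 rad), for 0.2 s.
At the end, for the whole second after the job is handed in: The battery rests in the jar (its underside's centre under 105 mm up the jar's axis and within 50 mm of it), the cap is shut (cap under 0.06 rad), its core turned home (cap_core over 0.65 rad) and the grip has slipped at least one click (cap_grip over 0.33 rad) (all of step 2 and value of joint cap_core above 0.65 rad and value of joint cap_grip above 0.33 rad and linear speed of cell below 0.03 m/s); the robot touches nothing.
It fails at once if a bystander is knocked over or shoved more than 40 mm (distance of any of glue_stick, water_bottle, stapler from where it was at the start of the episode above 0.04 m or angle between any of glue_stick, water_bottle's own z axis and vertical above 0.5 rad).
It also fails if it takes over 56 s, if anything falls off the work surface, if the arm or the gripper's body presses on something with over 40 N, if the wrist force passes 120 N, or if a joint passes its speed limit or range.

## Robot

A 6-joint arm with a two-finger parallel gripper is mounted at the origin on the work surface; the furniture and walls round the work are solid. World frame = base frame: x ahead of the robot, y to its left, z up, the work surface at z = 0. Lengths are in m, angles in rad, forces in N, time in s.
With the tool pointing down it reaches from about 0.275 to 0.875 m from the base axis. Payload 12.5 kg.
Tool frame: the origin (TCP) lies at the very end of the fingers, on their centre line; the grasp point (between the pads) lies 19 mm behind it; z points along the fingers, y is the line along which they close (so a half turn about z gives the same grasp; the last joint's range is limited). The gripper opens to 85 mm and grips with 20 to 120 N. Pads are 22 mm wide; open, the fingers measure 114 mm over their backs; the gripper's body (76 mm by 85 mm) begins 54 mm behind the grasp point. The pads swing forward as they close: fully open they stand 13 mm farther back than shut.
Start: joints at [-1.433, 0.351, 1.652, -0, 1.139, -0.085], TCP at [0.122, -0.536, 0.231] pointing down, gripper open.
Joint ranges: [-2.75, 2.75], [-0.79, 2.1], [0.01, 2.65], [-1.57, 4.71], [0.07, 3.14], [-2.87, 2.87]. Speed limits (rad/s): [2.22, 2.22, 2.79, 3.14, 3.14, 3.14].

## Interface

Orientations are given as a 3x3 rotation matrix whose columns are the frame's x, y, z axes.
In Python, from bench import manip, grab_frame, get_calibration gives the robot as it stands (manip), with the cameras as plain functions. Calls block until the motion is done:
- manip.move_ptp(position, orientation): joint-space move of the TCP to a pose.
- manip.move_l(position, attitude=None, max_speed=0.15): straight line of the TCP; attitude=None keeps the orientation; max_speed is the mean speed in m/s.
- manip.move_j(angles): joint-space move.
- manip.set_gripper(opening, effort=None): opening from 0.0 (shut) to 1.0 (fully open); effort is the grip in N (None keeps the last); returns when the fingers have stopped.
- manip.dwell(seconds).
- manip.inverse_kinematics(position, orientation): joint angles nearest the present ones, or None.
- grab_frame(name): name is "side" or "top" or "wrist"; returns the picture (400x640x3 uint8, red, green, blue); there is no depth.
- get_calibration(name): a dict with "camera_matrix" (3x3 intrinsics, pixels), "k1" (the pictures are not rectified: a ray, as slopes to the right and down, at radius r is drawn at 1 + k1 r^2 times it, then the intrinsics apply), "R" (3x3) and "t" (3): a world point X has camera coordinates R X + t. Camera axes: x right, y down, z forward; pixel columns grow to the right and rows downward; lengths in m; the calibration is good to about 2 mm. A picture is of the moment at which its call begins: read the wrist's pose just before it. get_calibration takes no time and is no camera call; for the wrist camera it gives the pose at the moment of the call.
A pose or a line that the arm cannot do raises manip.Unreachable and nothing moves.
- manip.sign_off(): hands the job in; it is judged then, once.
Readings, each from a call of its own:
- manip.read_time(): time.
- manip.read_qpos(): joint angles.
- manip.read_joint_vel(): joint speeds.
- manip.read_joint_torque(): joint torques, N m.
- manip.read_ee_pos(): TCP position.
- manip.read_tcp_rot(): TCP orientation.
- manip.read_force(): force on the tool from outside, world axes, zero at the start.
- manip.read_ft_torque(): the same for the moment, N m.
- manip.read_grip_width(): opening from 0.0 (shut) to 1.0 (fully open).
- manip.read_grip_force(): force on a finger pad.
Only numpy, scipy, OpenCV 4.12 (cv2) and the standard library are available. Lean on these libraries where they do the work, as an engineer would, in place of code of your own. Each camera call takes 0.05 s, during which the arm holds its last target. There are 200 camera calls.

## Working session

There is one attempt and no reset: what is moved stays moved. The work goes in short steps, each a Python script; the robot and the scene stay as the last script left them, time stands still between calls to the robot, and variables do not carry over. Pictures are saved under pics/ and viewed, at most 10 in all, crops included, and the job is handed in when it is done.

```bash
ls; mkdir -p pics
python3 - <<'E'
from bench import manip, grab_frame, get_calibration
import cv2,numpy as np
for n in ("side","top"):
    f=grab_frame(n); cv2.imwrite(f"pics/{n}0.png",f[:,:,::-1])
    c=get_calibration(n); print(n,c)
print(manip.read_time(), manip.read_force(), manip.read_tcp_rot())
E
```

```text
bench.py
pics
side {'camera_matrix': array([[495.72480213,   0.        , 330.30365561],
       [  0.        , 495.72480213, 203.86226427],
       [  0.        ,   0.        ,   1.        ]]), 'k1': -0.07370236565061467, 'R': array([[-0.85903563, -0.51130621,  0.02497504],
       [-0.25905672,  0.39212097, -0.88268384],
       [ 0.44152849, -0.76472681, -0.4693032 ]]), 't': array([0.36127871, 0.27083354, 0.99687347])}
top {'camera_matrix': array([[387.16382778,   0.        , 321.91902747],
       [  0.        , 387.16382778, 205.10235008],
       [  0.        ,   0.        ,   1.        ]]), 'k1': -0.07794435863772936, 'R': array([[ 2.10919947e-02, -9.99774627e-01,  2.41320845e-03],
       [-9.90685509e-01, -2.12249068e-02, -1.34505489e-01],
       [ 1.34526395e-01,  4.46258410e-04, -9.90909910e-01]]), 't': array([-0.08375505,  0.46916238,  0.95316862])}
0.1 [-0.33326396  0.0866865  -0.00142573] [[ 9.75290405e-01  2.20926695e-01 -1.46377906e-04]
 [ 2.20926725e-01 -9.75289834e-01  1.05949081e-03]
 [ 9.13089208e-05 -1.06565002e-03 -9.99999428e-01]]
```

View pics/side0.png

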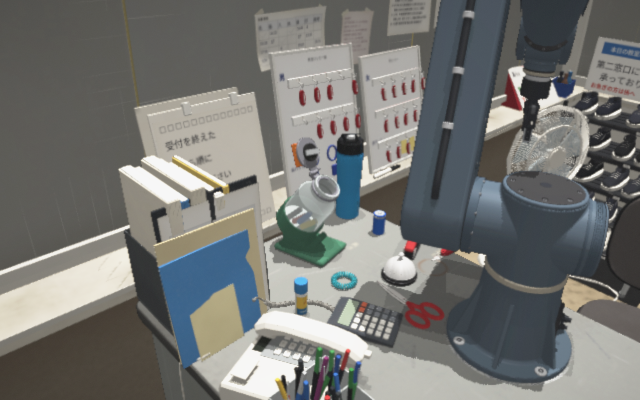

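View pics/top0.png

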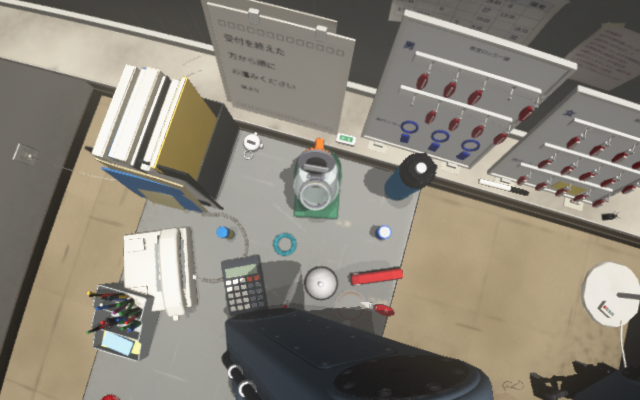

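The side view shows the blue cell at about (378,222), the mouth at (326,188), the cap at (305,152) and the glue stick at (301,295). In the top view the cell is at (383,232), the mouth at (316,190), the orange grip at (320,143) and the glue stick at (223,232). Next I'll enlarge the jar.

```bash
cat > h.py <<'E'
from bench import manip, grab_frame, get_calibration
import cv2,numpy as np
def ray(n,uv,c=None):
    c=c or get_calibration(n)
    K=c["camera_matrix"]; k=c["k1"]
    p=cv2.undistortPoints(np.array([[uv]],float),K,np.array([k,0,0,0.]))[0,0]
    R=c["R"]; return -R.T@c["t"], R.T@np.array([p[0],p[1],1])/np.linalg.norm([p[0],p[1],1])
def onplane(n,uv,z,c=None):
    o,d=ray(n,uv,c); return o+d*(z-o[2])/d[2]
def tri(rs):
    A=sum(np.eye(3)-np.outer(d,d) for o,d in rs); b=sum((np.eye(3)-np.outer(d,d))@o for o,d in rs)
    X=np.linalg.solve(A,b); return X,[np.linalg.norm(np.cross(X-o,d)) for o,d in rs]
def proj(n,X,c=None):
    c=c or get_calibration(n)
    r=cv2.Rodrigues(c["R"])[0]
    return cv2.projectPoints(np.atleast_2d(np.array(X,float)),r,c["t"],c["camera_matrix"],np.array([c["k1"],0,0,0.]))[0][:,0]
E
python3 - <<'E'
from h import *
s=cv2.imread('pics/side0.png'); t=cv2.imread('pics/top0.png')
a=cv2.resize(s[130:270,265:405],(800,800),interpolation=cv2.INTER_CUBIC)[:,:]
b=cv2.resize(t[130:260,280:410],(800,800),interpolation=cv2.INTER_CUBIC)
o=np.hstack([cv2.resize(s[130:270,270:350],(400,600)[:1]+(600,) if 0 else (343,600),interpolation=cv2.INTER_CUBIC),cv2.resize(t[132:222,285:350],(433,600),interpolation=cv2.INTER_CUBIC)])
cv2.imwrite('pics/crop1.png',o)
for n,im in(("side",s),("top",t)):
    hsv=cv2.cvtColor(im,cv2.COLOR_BGR2HSV)
    for nm,lo,hi in(("blue",(95,110,60),(125,255,255)),("orange",(5,150,120),(18,255,255)),("green",(65,100,30),(85,255,255))):
        N,l,st,ce=cv2.connectedComponentsWithStats(cv2.inRange(hsv,lo,hi))
        print(n,nm,[(st[i].tolist(),ce[i].round(1).tolist()) for i in range(1,N) if st[i,4]>25])
E
```

```text
side blue [([603, 43, 37, 17, 218], [618.4, 49.7]), ([553, 73, 22, 24, 236], [564.3, 86.8]), ([332, 149, 31, 70, 1494], [347.8, 183.8]), ([181, 200, 8, 8, 43], [185.0, 204.0]), ([373, 218, 12, 17, 162], [378.2, 226.1]), ([158, 231, 103, 137, 6224], [207.8, 286.4]), ([295, 277, 12, 17, 183], [300.5, 285.1]), ([333, 355, 8, 36, 156], [336.5, 373.6]), ([353, 362, 8, 21, 71], [355.7, 371.7]), ([296, 380, 13, 20, 137], [303.6, 392.2])]
side orange [([292, 144, 8, 23, 69], [295.2, 154.7])]
side green []
top blue [([102, 168, 57, 16, 131], [126.9, 174.6]), ([217, 227, 12, 11, 106], [222.2, 231.8]), ([96, 306, 13, 4, 27], [101.3, 307.4])]
top orange [([314, 138, 10, 12, 89], [319.2, 143.8])]
top green []
```

View pics/crop1.png

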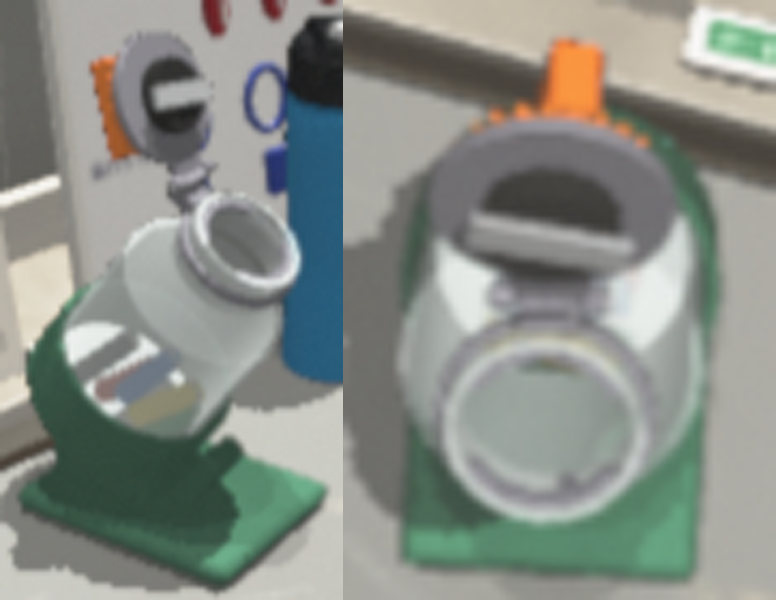

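The crop shows the rim centred at about (328,187) in the side view and (315,196.5) in the top view. The cap leans back above it, with its bar edge-on and running up-slope.

Run:
```python
from h import *
ts=lambda x,y:(285+(x-343)/6.66-.4,132+y/6.667-.4); ss=lambda x,y:(270+x/4.29-.4,130+y/4.29-.4)
m=tri([ray("top",ts(545,430)),ray("side",ss(248,245))]);print("mouth",m, onplane("top",ts(545,430),.193))
a=onplane("top",ts(405,562),.012);b=onplane("top",ts(690,575),.012);print("foot",a,b,np.linalg.norm(a-b),"yaw of jar y",np.arctan2(*(a-b)[1::-1]))
print("foot side",[onplane("side",ss(*p),.012) for p in((325,492),(222,578),(22,490))])
print("cap lug",tri([ray("top",ts(550,238)),ray("side",ss(177,93))]))
print("hinge",tri([ray("top",ts(547,298)),ray("side",ss(190,183))]))
print("cell top z=.061",onplane("top",(383.5,231.5),.061),"side base",onplane("side",(378.5,235),0), onplane("side",(379,213),.061))
g=tri([ray("top",(222.2,231.8)),ray("side",(300.5,280))]);print("glue",g)
print("cell",tri([ray("top",(383.5,231.5)),ray("side",(379,213))]))
w=get_calibration("wrist");R=manip.read_tcp_rot();p=manip.read_ee_pos()
print("wristcam in tool",R.T@(-w["R"].T@w["t"]-p),"axes",(w["R"]@R).round(3),w["camera_matrix"][0])
t=cv2.imread('pics/top0.png');print(cv2.cvtColor(t,cv2.COLOR_BGR2HSV)[222:244,374:394,1])
for n,uv in(("bottlecap",(421,168)),("stap",(351,278)),("stap2",(402,274)),("bell",(321,275))):print(n,onplane("top",uv,.255 if n=="bottlecap" else .04))
```

```text
mouth (array([ 0.46869127, -0.05844691,  0.18877676]), [np.float64(2.970677592718313e-05), np.float64(2.970677592726894e-05)]) [ 0.46799217 -0.05854115  0.193     ]
foot [ 0.44380414 -0.00191501  0.012     ] [ 0.44110839 -0.11265988  0.012     ] 0.11077768242563538 yaw of jar y 1.5464592087422415
foot side [array([ 0.44064735, -0.10855663,  0.012     ]), array([0.44558718, 0.00054934, 0.012     ]), array([ 0.59304692, -0.01203804,  0.012     ])]
cap lug (array([ 0.51458625, -0.05949223,  0.26668391]), [np.float64(0.0012778372983509774), np.float64(0.0012778372983510017)])
hinge (array([ 0.50630055, -0.05852392,  0.21626352]), [np.float64(0.00022578804872279822), np.float64(0.00022578804872282695)])
cell top z=.061 [ 0.40480168 -0.22611399  0.061     ] side base [ 0.3967844  -0.21433423  0.        ] [ 0.40477692 -0.22394319  0.061     ]
glue (array([0.39490877, 0.16343049, 0.08803866]), [np.float64(0.001238025160839937), np.float64(0.0012380251608400893)])
cell (array([ 0.40527408, -0.22613978,  0.05978708]), [np.float64(0.0004224453480203771), np.float64(0.00042244534802027007)])
wri
[... 1531 characters left out ...]

   10  12]
 [ 12  12   6  18  49  74  87 107 124 127 112  95  87  63  19   5  10  10
   12  12]
 [ 10  12  11   5   8  26  34  38  46  37  23  11   4   3  10  12  12  12
   12  10]
 [ 13  10  10  12  10   4   2   2   0   8  13  12  12  12  12  12  12  12
   12  12]
 [ 12  12  12  12  12  11  11  10  11  12  12  12  12  13  13  13  10  12
   12  13]
 [ 12  12  13  12  10  10  10  10  12  13  12  12  13  12  13  12  12  12
   12  12]
 [ 12  10  12  12   9  10  10  13  12  12  12  12  12  12  12  12  13  12
   13  10]]
bottlecap [ 0.51970034 -0.27053294  0.255     ]
stap [ 0.28973894 -0.14935309  0.04      ]
stap2 [ 0.30167669 -0.27584705  0.04      ]
bell [ 0.29559036 -0.07517227  0.04      ]
```

```bash
cat >> h.py <<'E'
psi=-0.022; t35=np.radians(35); c_,s_=np.cos(psi),np.sin(psi)
FX=np.array([np.cos(t35)*c_,np.cos(t35)*s_,np.sin(t35)]); FZ=np.array([-np.sin(t35)*c_,-np.sin(t35)*s_,np.cos(t35)]); FY=np.cross(FZ,FX)
MOUTH=np.array([.4685,-.0586,.191])
def down(az):
    x=np.array([np.cos(az),np.sin(az),0]); z=np.array([0,0,-1.]); return np.c_[x,np.cross(z,x),z]
def jar(a):  # tool along -FZ, tool x at angle a from FX toward FY
    x=np.cos(a)*FX+np.sin(a)*FY; z=-FZ; return np.c_[x,np.cross(z,x),z]
def fl(x,y,z): return MOUTH+x*FX+y*FY+z*FZ   # jar frame, z from the rim
def st(m=""): print(m,"t",round(manip.read_time(),2),"p",np.round(manip.read_ee_pos(),4),"q",np.round(manip.read_qpos(),2),"F",np.round(manip.read_force(),1),"w",round(manip.read_grip_width(),3))
E
python3 - <<'E'
from h import *
# feasibility
for p,R in(([.405,-.226,.03],down(np.pi/2)),(fl(0,0,.06),jar(np.pi)),(fl(0,0,.004),jar(np.pi)),(fl(0,0,.03),jar(np.pi)),(fl(0,0,.03),jar(np.pi-1.6))):
    q=manip.inverse_kinematics(p,R);print(q if q is None else np.round(q,2))
manip.move_ptp([.24,-.34,.25],down(np.pi/2)); st()
manip.move_ptp([.405,-.226,.14],down(np.pi/2)); st()
f=grab_frame("wrist"); cv2.imwrite("pics/w0.png",f[:,:,::-1])
hsv=cv2.cvtColor(f,cv2.COLOR_RGB2HSV)
N,l,s,ce=cv2.connectedComponentsWithStats(cv2.inRange(hsv,(95,110,60),(128,255,255)))
print([(s[i].tolist(),ce[i].round(1).tolist()) for i in range(1,N) if s[i,4]>200])
print(proj("wrist",[[.405,-.226,.061],[.405,-.226,0]]))
E
```

```text
[-0.61  0.53  2.01 -0.    0.6  -0.61]
[-0.35 -0.1   2.29  0.48  0.41 -2.29]
[-0.32  0.06  2.28  0.68  0.27 -2.48]
[-0.33 -0.02  2.29  0.57  0.33 -2.38]
[-0.33 -0.02  2.29  0.57  0.33 -0.78]
 t 1.03 p [ 0.24   -0.3406  0.2501] q [-1.07  0.08  1.95 -0.    1.11 -1.07] F [ 0.6 -0.3 -0.2] w 1.001
 t 1.94 p [ 0.4048 -0.227   0.1404] q [-0.61  0.32  1.95 -0.    0.86 -0.61] F [0.7 0.4 0.1] w 1.003
[([301, 168, 48, 62, 963], [324.5, 191.6]), ([427, 198, 213, 143, 12626], [528.7, 264.8]), ([520, 386, 34, 14, 350], [534.6, 393.9])]
[[325.32670486 203.6672877 ]
 [325.07128016 183.03322371]]
```

View pics/w0.png

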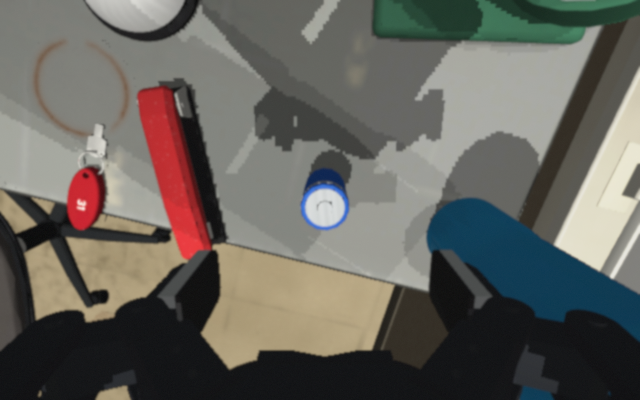

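The wrist view shows the cell's top centred at about (325,206), 2 px from the prediction. The stapler and bottle are clear of the fingers, so I'll grasp.

Run:
```python
from h import *
D=down(np.pi/2)
manip.move_l([.405,-.2275,.029],D,0.12); st()
manip.set_gripper(0.0,45); st("grip")
manip.move_l([.405,-.2275,.28],D,0.2); st("lift"); print(manip.read_grip_force())
manip.move_ptp(fl(-.03,0,.11),jar(np.pi)); st("pre")
for n in("side","wrist"): cv2.imwrite(f"pics/{n}1.png",grab_frame(n)[:,:,::-1])
s=cv2.imread("pics/side1.png")[110:250,240:420];w=cv2.imread("pics/wrist1.png")
cv2.imwrite("pics/c2.png",np.vstack([cv2.resize(s,(400,300)),cv2.resize(w,(400,250))]))
print(proj("wrist",[MOUTH]))
```

```text
t 3.07 p [ 0.4053 -0.2278  0.0296] q [-0.61  0.53  2.01 -0.    0.6  -0.61] F [1.1 0.9 1.1] w 1.002
grip t 3.61 p [ 0.4051 -0.2276  0.0293] q [-0.61  0.53  2.01 -0.    0.6  -0.61] F [-1.3  0.   4.5] w 0.357
lift t 5.02 p [ 0.4046 -0.2273  0.2791] q [-0.61  0.14  1.8  -0.    1.2  -0.61] F [-0.3 -0.  -0.7] w 0.362
44.56128001213074
pre t 6.52 p [ 0.3811 -0.0569  0.264 ] q [-0.43 -0.28  2.35  0.45  0.54 -2.3 ] F [ 0.6 -0.3 -0.7] w 0.356
[[325.34676093 232.58864395]]
```

View pics/c2.png

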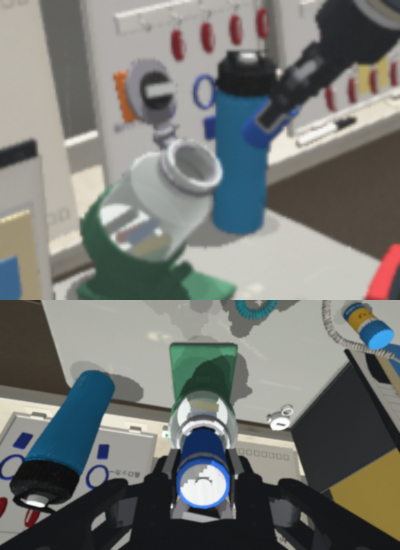

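The cell is held along the jar's axis, in line with the mouth (both near column 326). I'll move it onto the axis, then insert it.

Run:
```python
from h import *
J=jar(np.pi)
manip.move_l(fl(0,0,.045),J,0.12); st("above")
for z in(.03,.018,.005):
    manip.move_l(fl(0,0,z),J,0.06); st(z)
    if np.linalg.norm(manip.read_force())>8: break
cv2.imwrite("pics/s2.png",np.vstack([cv2.resize(grab_frame(n)[a:b,c:d,::-1],(500,300)) for n,a,b,c,d in(("side",130,250,240,440),("top",130,230,240,407))]))
```

```text
above t 7.37 p [ 0.4424 -0.058   0.2279] q [-0.34 -0.06  2.29  0.52  0.37 -2.33] F [-0.1  0.  -1. ] w 0.359
0.03 t 7.77 p [ 0.4511 -0.0582  0.2156] q [-0.33 -0.02  2.29  0.57  0.33 -2.38] F [0.1 0.4 0.1] w 0.358
0.018 t 8.12 p [ 0.458  -0.0583  0.2058] q [-0.33  0.02  2.28  0.62  0.3  -2.42] F [-0.5  0.1 -1.5] w 0.36
0.005 t 8.48 p [ 0.4655 -0.0585  0.1952] q [-0.32  0.06  2.28  0.68  0.27 -2.48] F [ 0.3 -0.6 -1.7] w 0.353
```

View pics/s2.png

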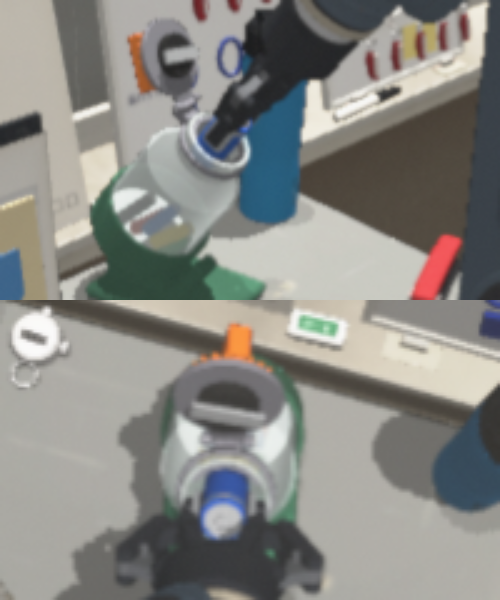

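The cell is about 25 mm inside the neck and touching nothing. I'll release it, back off, and check that plus the space behind the cap.

Run:
```python
from h import *
J=jar(np.pi)
manip.set_gripper(1.0); st("rel")
manip.move_l(fl(0,0,.10),J,0.2)
manip.move_ptp([.36,-.06,.36],down(np.pi)); st("ret")
for n in("side","top"): cv2.imwrite(f"pics/{n}3.png",grab_frame(n)[:,:,::-1])
s=cv2.imread("pics/side3.png")[70:270,130:370];t=cv2.imread("pics/top3.png")[0:230,190:430]
cv2.imwrite("pics/c3.png",np.hstack([cv2.resize(s,None,fx=1.66,fy=1.66,interpolation=cv2.INTER_CUBIC)[:332],np.zeros((332,1,3),np.uint8),cv2.resize(t,None,fx=1.66,fy=1.66,interpolation=cv2.INTER_CUBIC)[:332]]))
```

```text
rel t 9.16 p [ 0.4656 -0.0585  0.1951] q [-0.32  0.06  2.28  0.68  0.27 -2.48] F [0.2 0.5 0.2] w 1.001
ret t 10.62 p [ 0.3602 -0.0596  0.3584] q [-0.29 -0.13  1.88  0.    1.39 -1.86] F [ 0.1 -0.7 -0.1] w 1.002
```

View pics/c3.png

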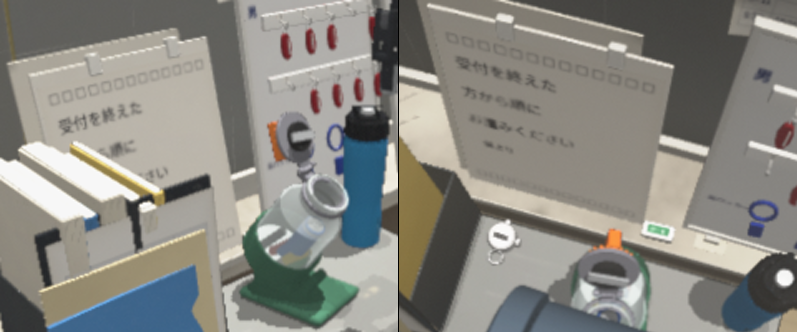

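The jar's neck is empty, so the cell seems to have gone in. The sign's right edge runs from side (255,94) to (275,224), or top (354.5,39) to (335,134). I'll triangulate that and check for blue inside the jar.

Run:
```python
from h import *
print("sign TR",tri([ray("top",(354.5,39.2)),ray("side",(255.3,94.1))]))
print("sign BR",tri([ray("top",(335.2,133.7)),ray("side",(274.6,223.6))]))
print("board TL",tri([ray("top",(405.7,12)),ray("side",(275,50))]))
print("grip top in top view: on z=.27", onplane("top",(319,138),.27), tri([ray("top",(319,139)),ray("side",(295,147))]))
s=cv2.imread("pics/side3.png");s0=cv2.imread("pics/side0.png");
print("pred mouth/base side",proj("side",[MOUTH,fl(0,0,-.155),fl(0,0,-.1)]))
d=(cv2.absdiff(s,s0).max(2)>30).astype(np.uint8); d[:,345:]=0;d[:,:260]=0
N,l,q,ce=cv2.connectedComponentsWithStats(d);print([(q[i].tolist(),ce[i].round(1).tolist(),s0[l==i].mean(0).round(),s[l==i].mean(0).round()) for i in range(1,N) if q[i,4]>15])
for p,a in(([.615,-.06,.36],np.pi),([.615,-.06,.262],np.pi),([.5,-.06,.262],np.pi)):
    r=manip.inverse_kinematics(p,down(a));print(None if r is None else r.round(2))
```

```text
sign TR (array([ 0.73362521, -0.12906803,  0.3523019 ]), [np.float64(0.003632272977786408), np.float64(0.0036322729777865993)])
sign BR (array([ 0.66703478, -0.10672642,  0.0026015 ]), [np.float64(0.0028821934002571077), np.float64(0.002882193400257144)])
board TL (array([ 0.72298004, -0.20233105,  0.45285586]), [np.float64(0.0038124373611499265), np.float64(0.0038124373611496776)])
grip top in top view: on z=.27 [ 0.57203513 -0.06529001  0.27      ] (array([ 0.56893516, -0.06667809,  0.2641681 ]), [np.float64(0.0030870055782714024), np.float64(0.0030870055782715048)])
pred mouth/base side [[327.54633402 185.85335003]
 [296.86735719 222.0322101 ]
 [307.17181961 209.8772404 ]]
[([337, 134, 6, 13, 21], [338.6, 140.0], array([70., 70., 71.]), array([123., 125., 126.])), ([313, 204, 12, 6, 38], [319.0, 206.7], array([155., 158., 153.]), array([190., 188., 181.])), ([309, 215, 10, 8, 42], [312.7, 217.6], array([154., 161., 157.]), array([130., 120., 110.])), ([304, 267, 41, 35, 891], [324.1, 285.8], array([188., 194., 185.]), array([121., 125., 118.])), ([274, 285, 21, 18, 224], [285.5, 294.7], array([190., 198., 197.]), array([121., 126., 125.])), ([306, 301, 39, 27, 454], [329.1, 315.0], array([153., 158., 154.]), array([ 99., 102., 100.])), ([285, 305, 10, 9, 61], [290.6, 308.5], array([184., 191., 192.]), array([118., 123., 124.]))]
[-0.17  0.39  1.28 -0.    1.47 -1.74]
[-0.17  0.45  1.43 -0.    1.26 -1.74]
[-0.21  0.23  1.73 -0.    1.18 -1.78]
```

Run:
```python
from h import *
manip.move_ptp(fl(.02,0,.13),jar(np.pi)); 
w=grab_frame("wrist")[:,:,::-1]; u=proj("wrist",[MOUTH])[0]; print(u)
x,y=int(u[0]),int(u[1]); w=np.ascontiguousarray(w[max(0,y-75):y+75,x-75:x+75])
s=cv2.imread("pics/side3.png")[170:250,270:350]
cv2.imwrite("pics/c4.png",np.hstack([cv2.resize(w,(400,400)),cv2.resize(s,(400,400),interpolation=cv2.INTER_CUBIC)])); st()
```

```text
[325.01789173 163.31299514]
 t 11.52 p [ 0.4107 -0.0574  0.3095] q [-0.38 -0.27  2.23  0.35  0.64 -2.15] F [ 0.1 -0.1  0.8] w 0.999
```

View pics/c4.png

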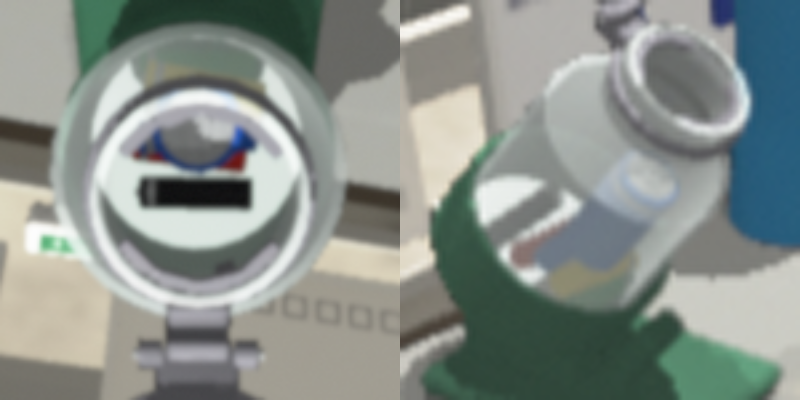

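The cell stands well inside the jar below the neck, and the rim centre matches my estimate to about 1 mm. Now I'll flip the cap from behind with closed fingers.

Run:
```python
from h import *
D=down(np.pi+psi)
manip.move_ptp([.42,-.06,.40],D); manip.set_gripper(0.0)
manip.move_ptp([.625,-.062,.36],D); st()
manip.move_l([.625,-.062,.262],D,.12); st("down")
manip.move_l([.575,-.062,.262],D,.1); st()
for x in(.56,.545,.53,.52):
    manip.move_l([x,-.062,.262],D,.08); st(x)
    if np.linalg.norm(manip.read_force())>10: break
manip.dwell(.3)
s=grab_frame("side")[:,:,::-1]; cv2.imwrite("pics/s5.png",cv2.resize(s[100:250,250:450],(600,450)))
```

```text
t 13.96 p [ 0.6244 -0.062   0.3606] q [-0.17  0.41  1.25 -0.    1.48 -1.72] F [ 1.4 -1.   0.7] w 0.004
down t 14.93 p [ 0.6253 -0.0621  0.263 ] q [-0.17  0.47  1.4   0.    1.27 -1.72] F [ 0.8 -1.4  0.1] w -0.0
 t 15.57 p [ 0.5751 -0.062   0.2627] q [-0.19  0.37  1.54  0.    1.23 -1.74] F [ 1.8 -1.   0.8] w 0.006
0.56 t 15.91 p [ 0.5597 -0.062   0.2618] q [-0.19  0.35  1.58 -0.    1.22 -1.74] F [ 0.8 -1.  -0.6] w -0.002
0.545 t 16.24 p [ 0.545 -0.062  0.262] q [-0.2   0.32  1.62 -0.    1.21 -1.75] F [0.2 1.  0.5] w -0.002
0.53 t 16.57 p [ 0.5301 -0.062   0.2621] q [-0.2   0.29  1.66 -0.    1.19 -1.75] F [ 0.  -0.  -0.1] w -0.001
0.52 t 16.85 p [ 0.5201 -0.062   0.2621] q [-0.21  0.27  1.68  0.    1.19 -1.76] F [0.2 0.1 0.4] w -0.001
```

View pics/s5.png

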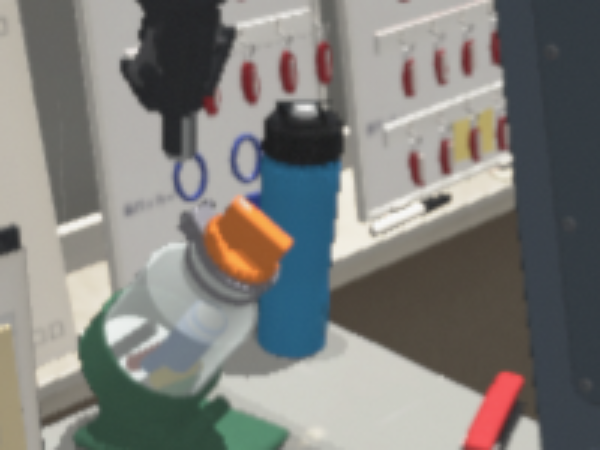

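The cap is shut. The bar's top edge runs from about side (330,167) to (347,181). I'll estimate its angle, grip it and turn clockwise with joint 6 only.

Run:
```python
from h import *
n=FZ;P=fl(0,0,.045)
e=[]
for uv in((330,167),(347.3,180.7)):
    o,d=ray("side",uv); X=o+d*(n@(P-o))/(n@d); e.append([(X-MOUTH)@FX,(X-MOUTH)@FY])
e=np.array(e);off=np.arctan2(*(e[0]-e[1])[::-1]);print("bar edge in jar frame",e.round(4),"angle",off)
off=float(np.clip(off,-.2,.2))
manip.move_l([.52,-.062,.38],None,.2); manip.set_gripper(.6)
J=jar(np.pi+off)
manip.move_ptp(fl(0,0,.13),J)
st("pre"); cv2.imwrite("pics/w6.png",grab_frame("wrist")[:,:,::-1])
manip.move_l(fl(0,0,.07),J,.12)
for z in(.045,.03,.021):
    manip.move_l(fl(0,0,z),J,.06); F=manip.read_force(); st(z)
    if np.linalg.norm(F)>10: print("contact");break
manip.set_gripper(0.,60); st("grip"); print(manip.read_ft_torque(),manip.read_grip_force())
```

```text
bar edge in jar frame [[ 0.0236  0.0019]
 [-0.0255 -0.0098]] angle 0.23407759348417037
pre t 19.32 p [ 0.395  -0.0573  0.2988] q [-0.41 -0.3   2.27  0.38  0.63 -2.4 ] F [ 0.6 -0.6  0.7] w 0.598
0.045 t 20.59 p [ 0.4427 -0.058   0.2279] q [-0.34 -0.06  2.29  0.52  0.37 -2.53] F [-0.2  0.2 -0.4] w 0.6
0.03 t 20.99 p [ 0.4512 -0.0582  0.2155] q [-0.33 -0.02  2.29  0.57  0.33 -2.58] F [-1.2 -0.5  0.6] w 0.601
0.021 t 21.29 p [ 0.4564 -0.0583  0.2082] q [-0.33  0.01  2.28  0.61  0.31 -2.61] F [ 0.2 -0.1 -0.4] w 0.604
grip t 21.7 p [ 0.4563 -0.0581  0.2085] q [-0.33  0.01  2.29  0.61  0.31 -2.61] F [-5.6  4.   5.8] w 0.175
[0.21525154 0.37176262 0.30455466] 59.80599224567413
```

The grip width is about 15 mm, so the bar is held square. Now I'll turn it, watching the torque.

Run:
```python
from h import *
manip.set_gripper(0.,90)
q0=np.array(manip.read_qpos()); t0=0
T0=np.array(manip.read_ft_torque())@manip.read_tcp_rot()
L=[];peak=0;a=0;click=0
while a<1.75:
    a+=.07; q=q0.copy(); q[5]+=a; manip.move_j(q)
    T=np.array(manip.read_ft_torque())@manip.read_tcp_rot(); F=np.linalg.norm(manip.read_force())
    L.append((round(a,2),round(manip.read_qpos()[5]-q0[5],2),round(T[2],2),round(F,1)))
    if F>50: break
    m=abs(T[2]); peak=max(peak,m)
    if a>1.2 and peak>.25 and m<peak-.12: click=1; break
print(T0,L,click); st()
print(manip.read_grip_width())
```

```text
[-0.39207386  0.3737483  -0.09697644] [(0.07, np.float64(0.07), np.float64(0.03), np.float64(5.3)), (0.14, np.float64(0.14), np.float64(-0.01), np.float64(5.9)), (0.21, np.float64(0.21), np.float64(-0.0), np.float64(7.1)), (0.28, np.float64(0.28), np.float64(0.03), np.float64(7.5)), (0.35, np.float64(0.35), np.float64(0.01), np.float64(6.5)), (0.42, np.float64(0.42), np.float64(0.02), np.float64(7.4)), (0.49, np.float64(0.49), np.float64(-0.03), np.float64(8.0)), (0.56, np.float64(0.56), np.float64(-0.02), np.float64(6.4)), (0.63, np.float64(0.63), np.float64(0.01), np.float64(7.4)), (0.7, np.float64(0.7), np.float64(-0.03), np.float64(6.8)), (0.77, np.float64(0.77), np.float64(-0.0), np.float64(7.4)), (0.84, np.float64(0.84), np.float64(-0.02), np.float64(7.5)), (0.91, np.float64(0.91), np.float64(0.01), np.float64(8.8)), (0.98, np.float64(0.98), np.float64(0.01), np.float64(8.1)), (1.05, np.float64(1.05), np.float64(0.02), np.float64(7.3)), (1.12, np.float64(1.12), np.float64(-0.11), np.float64(8.2)), (1.19, np.float64(1.19), np.float64(-0.08), np.float64(7.6)), (1.26, np.float64(1.26), np.float64(0.01), np.float64(7.6)), (1.33, np.float64(1.33), np.float64(-0.07), np.float64(7.8)), (1.4, np.float64(1.4), np.float64(0.13), np.float64(11.6)), (1.47, np.float64(1.47), np.float64(0.02), np.float64(8.3)), (1.54, np.float64(1.54), np.float64(-0.08), np.float64(6.8)), (1.61, np.float64(1.61), np.float64(0.04), np.float64(10.2)), (1.68, np.float64(1.68), np.float64(0.13), np.float64(8.4)), (1.75, np.float64(1.75), np.float64(0.12), np.float64(6.7))] 0
 t 28.17 p [ 0.4563 -0.0581  0.2086] q [-0.33  0.01  2.29  0.61  0.31 -0.86] F [-3.   2.3  5.5] w 0.166
0.1658934390277918
```

The torque readings don't show the click clearly. I'll release, back off and look.

Run:
```python
from h import *
print([np.round(np.array(manip.read_ft_torque())@manip.read_tcp_rot(),2) for _ in range(3)],np.round(manip.read_joint_torque(),2))
manip.set_gripper(.6); print([np.round(np.array(manip.read_ft_torque())@manip.read_tcp_rot(),2) for _ in range(2)],np.round(manip.read_joint_torque(),2))
manip.move_l(fl(0,0,.13),None,.15)
J=jar(np.pi+.2); manip.move_ptp(fl(0,0,.13),J); st()
w=grab_frame("wrist")[:,:,::-1]; cv2.imwrite("pics/w7.png",w); s=grab_frame("side")[:,:,::-1];cv2.imwrite("pics/s7.png",s)
u=proj("wrist",[fl(0,0,.03)])[0].astype(int); print(u)
cr=lambda im:cv2.resize(np.ascontiguousarray(im[max(0,u[1]-70):u[1]+70,u[0]-70:u[0]+70]),(300,300),interpolation=cv2.INTER_CUBIC)
sc=lambda im:cv2.resize(im[150:210,300:360],(300,300),interpolation=cv2.INTER_CUBIC)
cv2.imwrite("pics/c7.png",np.vstack([np.hstack([cr(cv2.imread("pics/w6.png")),cr(w)]),np.hstack([sc(cv2.resize(cv2.imread("pics/s5.png"),(200,150)) if 0 else s),sc(s)])])[:300+300])
```

```text
[array([0.32, 0.19, 0.12]), array([0.32, 0.19, 0.12]), array([0.32, 0.19, 0.12])] [ -0.38 -23.26 -24.97   0.25  -1.53   0.13]
[array([ 0.29, -0.  , -0.01]), array([ 0.29, -0.  , -0.01])] [-1.000e-02 -2.546e+01 -2.487e+01  4.300e-01 -1.270e+00 -2.000e-02]
 t 31.02 p [ 0.394  -0.0569  0.2973] q [-0.41 -0.3   2.27  0.38  0.62 -2.4 ] F [0.2 0.1 0.3] w 0.6
[324 198]
```

View pics/c7.png

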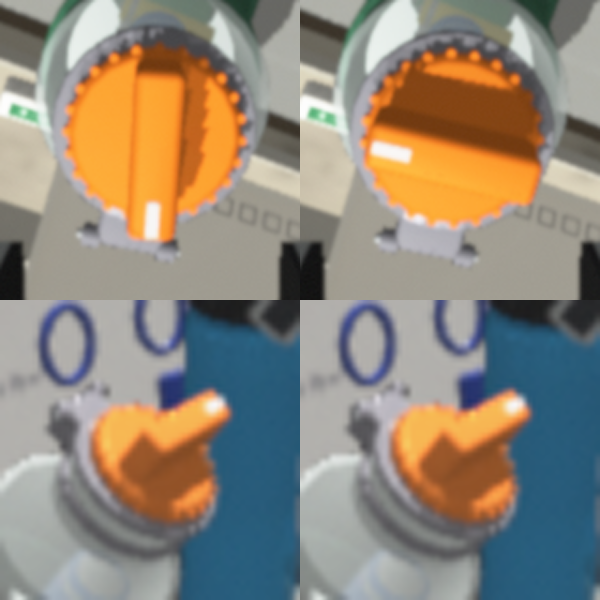

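The bar turned clockwise by about 1.7 rad: its white mark went from the hinge side at (150,220) to the left at (390,152), and the cap is still shut. That fits a click, but the core may have been kicked back from its stop. I'll re-grip and turn 0.2 rad more to push it home, then retreat.

Run:
```python
from h import *
def mark(f):
    u=proj("wrist",[fl(0,0,.03)])[0].astype(int); c=f[u[1]-70:u[1]+70,u[0]-70:u[0]+70]
    hsv=cv2.cvtColor(c,cv2.COLOR_BGR2HSV); org=cv2.inRange(hsv,(5,120,80),(25,255,255))
    hull=cv2.convexHull(np.vstack([k for k in cv2.findContours(org,0,2)[0] if cv2.contourArea(k)>50]))
    h=np.zeros(org.shape,np.uint8);cv2.fillConvexPoly(h,hull,255);h=cv2.erode(h,np.ones((5,5)))
    N,l,s,ce=cv2.connectedComponentsWithStats(cv2.inRange(hsv,(0,0,190),(180,70,255))&h)
    i=1+np.argmax(s[1:,4]); uv=ce[i]+u-70; o,d=ray("wrist",uv); X=o+d*(FZ@(fl(0,0,.045)-o))/(FZ@d)-MOUTH
    return uv.round(1),s[i,4],round(np.arctan2(X@FY,X@FX),3),round(np.hypot(X@FX,X@FY),4)
print("before",mark(cv2.imread("pics/w6.png")),"after",mark(cv2.imread("pics/w7.png")))
a=np.pi+.2-1.70; J=jar(a)
manip.move_ptp(fl(0,0,.12),J); manip.move_l(fl(0,0,.021),J,.1)
manip.set_gripper(0.,90); st("grip")
q0=np.array(manip.read_qpos())
for d in(.07,.14,.2):
    q=q0.copy();q[5]+=d;manip.move_j(q);print(d,np.round(np.array(manip.read_ft_torque())@manip.read_tcp_rot(),2),round(manip.read_joint_torque()[5],2))
manip.set_gripper(.6); manip.move_l(fl(0,0,.13),None,.15)
manip.move_ptp(fl(0,0,.13),jar(np.pi+.2)); w=grab_frame("wrist")[:,:,::-1].copy(); cv2.imwrite("pics/w8.png",w);print("now",mark(w)); st()
```

```text
before (array([324.6, 230.2]), np.int32(89), np.float64(0.192), np.float64(0.0184)) after (array([296.1, 198.3]), np.int32(112), np.float64(-1.601), np.float64(0.0199))
grip t 34.18 p [ 0.4563 -0.0583  0.2085] q [-0.33  0.01  2.29  0.61  0.31 -0.91] F [-6.2 -0.8  6.5] w 0.167
0.07 [0.38 0.05 0.01] 0.4
0.14 [ 0.38  0.05 -0.05] 0.39
0.2 [ 0.4   0.02 -0.05] 0.33
now (array([296.6, 196.3]), np.int32(110), np.float64(-1.677), np.float64(0.0198))
 t 37.96 p [ 0.394  -0.057   0.2974] q [-0.41 -0.3   2.27  0.38  0.62 -2.4 ] F [-0.5  0.6 -0. ] w 0.602
```

Run:
```python
from h import *
manip.move_l(fl(0,0,.16),None,.15); manip.dwell(.3); st()
print(manip.sign_off())
```

```text
t 38.61 p [ 0.3768 -0.0565  0.3215] q [-0.43 -0.37  2.26  0.36  0.72 -2.39] F [0.4 0.5 0. ] w 0.598
the job is handed in; nothing more can be done
None
```

I handed the job in at 38.6 s, with no pass/fail result returned: the battery is in the jar, the cap is shut, and the grip ended about 1.68 rad clockwise of square, which fits the core at its stop plus two clicks (worked out from camera angles, as the torque readings did not show the clicks).

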